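# Clamp a food tin in the tin-opening stand

### The job

Stand the food tin upright in the round seat of the wooden tin-holding stand while its clamp is open. Then push the clamp's black-gripped lever down past its over-centre point until it snaps home against its stop, so that the spindle holds the tin down by itself. Work gently: never push on the stand or its lever with more than about 30 newtons, and leave the other things on the worktop where they are.

Things in the scene. Friction and masses are not known exactly. Their poses are not given: they have to be found in the camera images.
- tin: the food tin: a closed printed metal can, diameter 57.4 mm, height 72 mm, 0.13 to 0.25 kg, standing upright. Origin at the centre of its underside, z up.
- stand: tin-holding stand, fixed: wooden board 100 mm (x) by 215 mm (y -55 to +160), top 10 mm above the worktop, with a steel collar (seat) and a steel hold-down toggle clamp between two cheek plates (y 75 to 123 mm, top z 126 mm, 36 mm wide over the pins). Origin on the worktop below the seat's centre, z up, +y from the seat towards the clamp and its lever.
- seat (a point): centre of the seat's floor, 10 mm above the worktop. The collar round it is 10 mm high, inside diameter 63 mm at the floor, flaring to about 67 mm at the rim (79 mm outside).
- lever_pivot (a point): the lever's pivot on the stand (its x 0, y 95, z 55 mm). The lever swings in the stand's y-z plane: a steel bar, radius 5 mm, then a straight black grip, radius 9 mm, 62 to 125 mm from the pivot (end 134). Nominal angle above the stand's +y: 0.72 minus clamp, so -0.13 when locked. It sits on a serrated hub, so the true angle can be 0.14 rad off either way, which no reading shows: feel.
- holddown_pivot (a point): pivot of the hold-down arm on the stand (its x 0, y 95, z 115 mm). The arm is 95 mm long from here to its spindle and moves with the lever. Open, it stands up, leaning back a little, highest point below 235 mm, leaving the room above the seat free; closed, it lies level towards the seat with the spindle over the seat's centre.
- clamp (a joint): toggle angle, rad; the lever turns with it. 0 open (starts 0 to 0.05), 0.80 dead centre, 0.85 locked on a stiff stop at the hub. At first it moves almost freely and may run ahead of the push; from about 0.62 the spindle presses a seated tin: the push needed 100 mm out rises to 6 or 7 N, falling to nothing at 0.80. Let go before 0.80 it springs back a little; beyond, it snaps to 0.85 and stays.
- spindle (a joint): how far the sprung spindle is pushed up into the arm, m: 0 free, about 0.0035 when it holds the tin (4 N per mm).
- salt_shaker: bystander: salt shaker with a domed metal top, 44 mm across, 90 mm high; origin at the underside's centre.
- cream_jar: bystander: low round cream jar, 58 mm across, 50 mm high; origin at the underside's centre.
- egg_timer: bystander: egg-shaped wind-up timer, 61 mm across, 61 mm high; origin at the underside's centre.
- pepper_mill: bystander: dark wooden pepper mill, 58 mm across, 170 mm high; origin at the underside's centre.
- spare_mug: bystander: mug, 80 mm across, 93 mm high; origin at the underside's centre.
- bowl: bystander: small bowl, 115 mm across, 56 mm high; origin at the underside's centre.
- spice_jar: bystander: spice jar with a dark cap, 41 mm across, 105 mm high; origin at the underside's centre.
- fork: bystander: table fork lying flat, 196 mm long, 13 mm high; origin at the underside's centre.

How it is judged:
On the way, in this order (a step that is already met when the one before it is completed fails the run):
1. the tin stands upright in the seat and is let go, with the clamp still open (horizontal distance between tin and seat below 0.005 m and z of tin in the frame of seat below 0.002 m and angle between tin's own z axis and vertical below 0.05 rad and contact force between the fingers and tin below 0.1 N and value of joint clamp below 0.4 rad), for 0.2 s.
2. the lever is pushed past dead centre and lies locked at its stop, with the spindle pressing on the tin (value of joint clamp above 0.83 rad and value of joint spindle above 0.002 m), for 0.2 s.
At the end, for the whole second after the job is handed in: The tin stands upright (within 3 degrees) in the seat, within 5 mm of its centre, down on its floor (within 2 mm) and at rest; the clamp is locked past dead centre (joint above 0.83 rad) and its spindle is pressed in by more than 2 mm by the tin (all of step 2 and horizontal distance between tin and seat below 0.005 m and z of tin in the frame of seat below 0.002 m and angle between tin's own z axis and vertical below 0.05 rad and linear speed of tin below 0.01 m/s); the robot touches nothing.
It fails at once if the robot pushes on the stand or its clamp with more than 30 N (contact force between any of the fingers, the arm and stand above 30 N).
It fails at once if a bystander is moved by more than 20 mm (distance of any of salt_shaker, cream_jar, egg_timer, pepper_mill, spare_mug, bowl, spice_jar, fork from where it was at the start of the episode above 0.02 m).
It also fails if it takes over 64 s, if anything falls off the work surface, if the arm or the gripper's body presses on something with over 40 N, if the wrist force passes 120 N, or if a joint passes its speed limit or range.

### The arm

A 7-joint arm with a two-finger parallel gripper is mounted at the origin on a cart in front of the work surface, level with it; the furniture and walls round the work are solid. World frame = base frame: x ahead of the robot, y to its left, z up, the work surface at z = 0. Lengths are in m, angles in rad, forces in N, time in s.
With the tool pointing down it reaches from about 0.4 to 0.75 m from the base axis. Payload 19.5 kg.
Tool frame: the origin (TCP) lies between the finger pads; the fingertips stand 14 mm ahead of it and the grasp point (between the pads) lies 5 mm behind it; z points along the fingers, y is the line along which they close (so a half turn about z gives the same grasp; the last joint's range is limited). The gripper opens to 85 mm and grips with 20 to 120 N. Pads are 22 mm wide; open, the fingers measure 114 mm over their backs; the gripper's body (76 mm by 85 mm) begins 54 mm behind the grasp point. The pads swing forward as they close: fully open they stand 13 mm farther back than shut.
Start: joints at [-1.384, 0.707, -0.028, 1.485, 0.022, 0.951, -0.075], TCP at [0.13, 0.56, 0.245] pointing down, gripper open.
Joint ranges: [-2.71, 2.71], [-0.32, 2.16], [-1.57, 1.52], [0, 2.45], [-1.46, 4.6], [0, 2.02], [-2.83, 2.83]. Speed limits (rad/s): [1.89, 1.89, 2.57, 2.57, 3.01, 3.01, 3.01].

### API

Orientations are given as a unit quaternion [w, x, y, z].
In Python, from rig import status, eyes, workorder gives the robot as it stands.
- The arm moves only by the tool send_rows, never from a script. Its arguments are lists of equal length, an entry for each row: "offset": the shift along the world's x, y, z in cm, a list of three; "angular": the turn, a rotation vector about the world's x, y, z in rad, a list of three; "grip": the opening, from -1 (shut) to 1 (fully open). A call has 1 to 8 rows; each row is the pose to reach, as a shift and turn from the pose commanded when the call began; what a row does not reach only later rows make up. A row lasts 1/12 s, in which the tool goes at most 41.7 mm and 7.16 degrees, less where a joint would pass 70% of its speed; a pose out of reach is approached as far as the arm can. A call with a gripper value outside its range is refused whole. The fingers move at their own pace and stop on an object; "squeeze" is the grip in N (left out, the last holds). Time passes only in rows, so rows that repeat a pose let the fingers close. It gives the time, the measured TCP pose, the force, the opening and the grip force at its end, in the units of the state.
- status.observe(): the state, without advancing time (a new reading comes with each control period).
- eyes.read_camera(name): name is "side" or "top"; returns (picture, depth): 420x560x3 uint8, red, green, blue; 420x560 float32, m along the optical axis (not along the pixel's ray), 0 where there is no reading.
- eyes.camera_model(name): a dict with "intrinsics" (3x3 intrinsics, pixels), "k1" (the pictures are not rectified: a ray, as slopes to the right and down, at radius r is drawn at 1 + k1 r^2 times it, then the intrinsics apply), "R" (3x3) and "t" (3): a world point X has camera coordinates R X + t. Camera axes: x right, y down, z forward; pixel columns grow to the right and rows downward; lengths in m; the calibration is good to about 2 mm. A picture is of the moment at which its call begins. camera_model takes no time and is no camera call.
- workorder.finish_job(): hands the job in; it is judged then, once.
The state is a dict: "t": time; "joint_positions": joint angles; "joint_vel": joint speeds; "joint_torque": joint torques, N m; "position": TCP position; "eef_rot": TCP orientation; "force": force on the tool from outside, world axes, zero at the start; "torque": the same for the moment, N m; "grip_width": finger opening in m; "gripper_force": force on a finger pad.
Only numpy, scipy, OpenCV 4.12 (cv2) and the standard library are available. Lean on these libraries where they do the work, as an engineer would, in place of code of your own. Each camera call takes 0.05 s, during which the arm holds its last target. There are 200 camera calls.

## Working session

There is one attempt and no reset: what is moved stays moved. The work goes in short steps, Python scripts to look and compute and a tool call to move; the robot and the scene stay as the last step left them, time stands still between calls to the robot, and variables do not carry over. Pictures are saved under pics/ and viewed, at most 10 in all, crops included, and the job is handed in when it is done.

Besides the shell and the picture viewer there is one more tool, called as name(argument=value, ...), one argument or row to a line, values as JSON. send_rows: Moves the arm, as the interface text tells. Its arguments: {"type":"object","properties":{"offset":{"type":"array"},"angular":{"type":"array"},"grip":{"type":"array"},"squeeze":{"type":"number"}},"required":["offset","angular","grip"]}

```bash
mkdir -p pics; cat > h.py <<'E'
import numpy as np,cv2
from rig import status,eyes,workorder
def cloud(n,d):
    m=eyes.camera_model(n);K=np.array(m['intrinsics']);R=np.array(m['R']);t=np.array(m['t'])
    v,u=np.mgrid[0:420,0:560].astype(float)
    p=np.stack([u,v],-1).reshape(-1,1,2)
    x=cv2.undistortPoints(p,K,np.array([m['k1'],0,0,0.])).reshape(420,560,2)
    c=np.dstack([x*d[...,None],d])
    return (c-t)@R
E
python3 - <<'E'
from h import *
for n in('side','top'):
    p,d=eyes.read_camera(n);cv2.imwrite(f'pics/{n}0.png',p[...,::-1]);np.savez(f'{n}0.npz',p=p,d=d)
    m=eyes.camera_model(n);print(n,m,(d>0).mean())
print(status.observe())
E
```

```text
side {'intrinsics': array([[447.37097987,   0.        , 275.64809214],
       [  0.        , 447.37097987, 211.57276119],
       [  0.        ,   0.        ,   1.        ]]), 'k1': -0.11934557553048285, 'R': array([[ 0.30050176, -0.95377766, -0.00262104],
       [-0.79550958, -0.24911914, -0.55236234],
       [ 0.52617791,  0.16807092, -0.83360001]]), 't': array([-0.19128116,  0.52316299,  0.82363516])} 0.9958163265306123
top {'intrinsics': array([[438.16945178,   0.        , 279.41786852],
       [  0.        , 438.16945178, 211.95818937],
       [  0.        ,   0.        ,   1.        ]]), 'k1': -0.0037187610085136157, 'R': array([[-0.00382693, -0.99983077, -0.01799409],
       [-0.99077754,  0.00622829, -0.1353554 ],
       [ 0.13544456,  0.01731014, -0.9906337 ]]), 't': array([-0.01134602,  0.57823051,  1.22876414])} 0.9960076530612245
{'t': 0.1, 'joint_positions': array([-1.38369841,  0.70701644, -0.02760957,  1.48492916,  0.02202071,
        0.95088294, -0.07547546]), 'joint_vel': array([ 0.00031775, -0.00223362, -0.00055724, -0.00121643,  0.00031301,
        0.00010754,  0.00132618]), 'joint_torque': array([ 9.04573790e-04, -8.84272170e+01,  1.23611223e+00, -2.36450708e+01,
        1.69868715e-02,  5.10737475e-03, -2.99938404e-05]), 'position': array([0.13037376, 0.55981236, 0.24489368]), 'eef_rot': array([-2.91939360e-05,  1.14134787e-01,  9.93465164e-01, -4.65523557e-04]), 'force': array([ 0.09079262, -0.00680258,  0.39592843]), 'torque': array([ 0.009935  , -0.00028192,  0.02867711]), 'gripper_force': 0.0, 'grip_width': 0.08546139195067799}
```

View pics/side0.png

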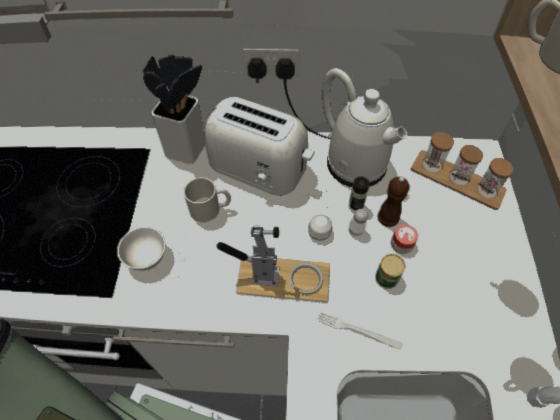

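View pics/top0.png

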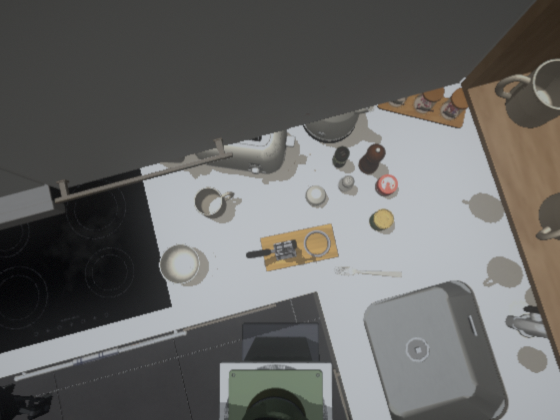

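The side view shows the stand at (284,278), with its seat ring at (307,279) and black grip at (232,252). The tin (green, yellow lid) is at (391,270). In the top view the board is at (300,247), the seat at (317,243), the grip at (258,253) and the tin at (383,220).

```bash
python3 - <<'E'
from h import *
for n in('top','side'):
    z=np.load(n+'0.npz');p=z['p'];P=cloud(n,z['d'])
    hsv=cv2.cvtColor(p,cv2.COLOR_RGB2HSV);H,S,V=[hsv[...,i].astype(int) for i in range(3)]
    X,Y,Z=[P[...,i] for i in range(3)]
    print(n,'table z',np.median(Z[(V>200)&(S<30)&(abs(Z)<.05)]))
    cv,cu=((220,383) if n=='top' else (268,391))
    vv,uu=np.mgrid[0:420,0:560]
    near=np.hypot(uu-cu,vv-cv)<25
    m=near&(Z>.062)&(Z<.082); 
    (c,r)=cv2.minEnclosingCircle(P[m][:,:2].astype(np.float32)); print('tin top',c,r,np.median(Z[m]),m.sum())
    a=near&(Z>.01); print('tin all',P[a].min(0),P[a].max(0))
    # board
    cu,cv=((300,247) if n=='top' else (284,278))
    w=(np.hypot(uu-cu,vv-cv)<60)&(H>8)&(H<25)&(S>80)&(Z>0)&(Z<.02)
    rc=cv2.minAreaRect(P[w][:,:2].astype(np.float32)*1000);print('board',rc,np.median(Z[w]),w.sum());print(cv2.boxPoints(rc).round(1).tolist())
    cu,cv=((317,243) if n=='top' else (307,279))
    s=(np.hypot(uu-cu,vv-cv)<22)&(Z>.0145)&(Z<.026)&(S<80)
    print('ring',cv2.minEnclosingCircle(P[s][:,:2].astype(np.float32)),s.sum(),np.median(Z[s]))
    e=cv2.fitEllipse(np.argwhere(s)[:,::-1].astype(np.float32));print('ell',e)
    # grip
    cu,cv=((260,253) if n=='top' else (232,252))
    g=(np.hypot(uu-cu,vv-cv)<22)&(V<60)&(Z>.04)
    q=P[g];print('grip',len(q),q.mean(0),q.min(0),q.max(0)); d=np.linalg.svd(q-q.mean(0))[2][0];print(d)
    for nm,(bu,bv) in dict(salt=(348,183),jar=(388,185),egg=(316,196),mill=(372,158),mug=(209,203),bowl=(180,264),spice=(342,156)).items():
        if n=='top':
            b=(np.hypot(uu-bu,vv-bv)<22)&(Z>.025); print(nm,P[b].min(0).round(3),P[b].max(0).round(3))
E
```

```text
top table z nan
tin top (0.5555534362792969, -0.30555903911590576) 0.029092280194163322 0.0700172419460006 338
tin all [ 0.40642496 -0.33351821  0.01066609] [ 0.58348285 -0.03621557  1.29531763]
board ((478.3978271484375, -70.05933380126953), (96.43499755859375, 211.31446838378906), 11.324780464172363) 0.01048265846841338 1645
[[410.3999938964844, 24.100000381469727], [451.8999938964844, -183.10000610351562], [546.4000244140625, -164.1999969482422], [504.8999938964844, 43.0]]
ring ((0.4954426884651184, -0.1291169971227646), 0.04840929061174393) 183 0.01973522477161185
ell ((316.6058654785156, 242.4279327392578), (24.102949142456055, 25.887365341186523), 14.496755599975586)
  return _methods._mean(a, axis=axis, dtype=dtype,
  ret = ret.dtype.type(ret / rcount)
<stdin>:24: RuntimeWarning: Mean of empty slice.
  ret = um.true_divide(
Traceback (most recent call last):
ValueError: zero-size array to reduction operation minimum which has no identity
```

```bash
python3 - <<'E'
from h import *
d0=np.array([-.196,.981])
for n in('top','side'):
    z=np.load(n+'0.npz');p=z['p'];P=cloud(n,z['d']);P[z['d']==0]=99
    hsv=cv2.cvtColor(p,cv2.COLOR_RGB2HSV);H,S,V=[hsv[...,i].astype(int) for i in range(3)]
    X,Y,Z=[P[...,i] for i in range(3)]
    vv,uu=np.mgrid[0:420,0:560]
    print(n,'table',np.median(Z[(V>130)&(S<40)&(abs(Z)<.05)]))
    def fitc(q):
        A=np.c_[q[:,:2],np.ones(len(q))];b=(q[:,:2]**2).sum(1);s=np.linalg.lstsq(A,b,rcond=None)[0];c=s[:2]/2;return c,np.sqrt(s[2]+c@c)
    near=np.hypot(X-.556,Y+.306)<.06
    m=near&(Z>.064)&(Z<.08);q=P[m];print('tin top mean',q.mean(0),'enc',cv2.minEnclosingCircle(q[:,:2].astype(np.float32)),len(q))
    # board
    w=(np.hypot(X-.478,Y+.07)<.16)&(H>8)&(H<25)&(S>80)&(Z>.004)&(Z<.016)
    rc=cv2.minAreaRect(P[w][:,:2].astype(np.float32)*1000);print('board',rc,w.sum());print(cv2.boxPoints(rc).round(1).tolist())
    s=(np.hypot(X-.4887,Y+.1215)<.05)&(Z>.016)&(Z<.026)&(S<90)
    print('ring',fitc(P[s]),cv2.minEnclosingCircle(P[s][:,:2].astype(np.float32)),s.sum())
    # stand frame of things above .03
    T=P[...,:2]-np.array([.4887,-.1215]); sy=T@d0; sx=T@np.array([d0[1],-d0[0]])
    g=(abs(sx)<.05)&(sy>.13)&(sy<.26)&(Z>.05)&(Z<.25)
    print('grip pts',g.sum(),V[g].mean())
    for lo in np.arange(.13,.26,.015):
        k=g&(sy>=lo)&(sy<lo+.015)
        if k.sum(): print(round(lo,3),k.sum(),'sx',sx[k].mean().round(4),'sy',sy[k].mean().round(4),'z med/max',np.median(Z[k]).round(4),Z[k].max().round(4))
    k=(abs(sx)<.06)&(sy>.0)&(sy<.16)&(Z>.1)&(Z<.26);print('arm maxz',Z[k].max(),'sx',sx[k].min(),sx[k].max(),np.median(sx[k]),'sy',sy[k].min(),sy[k].max())
    for nm,(bx,by) in dict(salt=(0,0)).items(): pass
    ob=((Z>.03)&(Z<.25)&(X>.3)&(X<.85)&(Y<.35)&(Y>-.55)).astype(np.uint8)
    nl,L,st,_=cv2.connectedComponentsWithStats(ob)
    for i in range(1,nl):
        if st[i,4]>60: q=P[L==i];print('obj',q.min(0).round(3),q.max(0).round(3),st[i,:4])
E
```

```text
top table 0.0004588278348467252
tin top mean [ 0.5553865  -0.30596774  0.07010363] enc ((0.5555534362792969, -0.30555903911590576), 0.029092280194163322) 329
board ((478.3978271484375, -70.05933380126953), (96.43499755859375, 211.31446838378906), 11.324780464172363) 1606
[[410.3999938964844, 24.100000381469727], [451.8999938964844, -183.10000610351562], [546.4000244140625, -164.1999969482422], [504.8999938964844, 43.0]]
ring (array([ 0.49037193, -0.12149507]), np.float64(0.03542451771745051)) ((0.49083399772644043, -0.12165994942188263), 0.038946669548749924) 162
grip pts 169 81.32544378698225
0.13 32 sx 0.0012 sy 0.1383 z med/max 0.1022 0.1093
0.145 39 sx 0.001 sy 0.1528 z med/max 0.1143 0.1224
0.16 38 sx 0.001 sy 0.1678 z med/max 0.127 0.1353
0.175 41 sx 0.0009 sy 0.1823 z med/max 0.1389 0.1501
0.19 19 sx 0.0011 sy 0.1936 z med/max 0.1429 0.1466
arm maxz 0.22754226249536227 sx -0.016510115502679258 0.019535358527216152 -0.000175097679554932 sy 0.06410319683589265 0.15996980229112565
obj [ 0.793 -0.267  0.032] [ 0.848 -0.088  0.21 ] [304 106  72  34]
obj [ 0.683 -0.057  0.03 ] [0.8 
[... 1732 characters left out ...]
11] [0.816 0.349 0.25 ] [162  74  13  15]
obj [ 0.68  -0.057  0.03 ] [0.85 0.35 0.25] [157  79 157 114]
obj [ 0.713 -0.265  0.03 ] [ 0.85  -0.084  0.228] [328 111  79  96]
obj [0.561 0.118 0.03 ] [0.644 0.226 0.097] [184 177  47  41]
obj [ 0.697 -0.305  0.03 ] [ 0.741 -0.25   0.171] [379 176  31  44]
obj [ 0.638 -0.228  0.03 ] [ 0.671 -0.185  0.092] [349 209  20  23]
obj [ 0.599 -0.147  0.03 ] [ 0.653 -0.09   0.061] [309 215  23  22]
obj [ 0.626 -0.353  0.03 ] [ 0.685 -0.296  0.054] [393 225  25  24]
obj [0.373 0.213 0.03 ] [0.488 0.329 0.06 ] [118 227  47  43]
obj [ 0.441 -0.058  0.03 ] [0.488 0.075 0.226] [216 226  63  53]
obj [ 0.524 -0.334  0.03 ] [ 0.581 -0.276  0.076] [377 254  29  30]
```

send_rows(
  offset=[
    [2, -2, 4],
    [5, -5, 7],
    [8, -8, 8.5],
    [11, -11, 8.5],
    [14, -14, 8.5],
    [17, -17, 8.5],
    [20, -20, 8.5],
    [22, -22, 8.5],
  ],
  angular=[
    [0, 0, -0.1],
    [0, 0, -0.2],
    [0, 0, -0.3],
    [0, 0, -0.4],
    [0, 0, -0.5],
    [0, 0, -0.6],
    [0, 0, -0.7],
    [0, 0, -0.8],
  ],
  grip=[1, 1, 1, 1, 1, 1, 1, 1],
)

```text
t: 0.77
position: [0.3455, 0.3441, 0.3303]
eef_rot: [-0.0, 0.494, 0.869, -0.0]
force: [1.2, 0.8, 0.3]
grip_width: 0.0857
gripper_force: 0.0
```

send_rows(
  offset=[
    [3, -2.5, 0],
    [6, -5.5, 0],
    [8, -9, 0],
    [10, -13, 0],
    [12, -17, 0],
    [13.5, -21, 0],
    [14.5, -25, 0],
    [15.5, -29, 0],
  ],
  angular=[
    [0, 0, -0.08],
    [0, 0, -0.16],
    [0, 0, -0.25],
    [0, 0, -0.34],
    [0, 0, -0.34],
    [0, 0, -0.34],
    [0, 0, -0.34],
    [0, 0, -0.34],
  ],
  grip=[1, 1, 1, 1, 1, 1, 1, 1],
)

```text
t: 1.43
position: [0.4983, 0.0599, 0.33]
eef_rot: [-0.0, 0.632, 0.775, -0.0]
force: [0.7, -0.3, 0.6]
grip_width: 0.0856
gripper_force: 0.0
```

send_rows(
  offset=[
    [1, -4, 0],
    [2, -8, 0],
    [3, -12, 0],
    [4, -16, 0],
    [4.5, -20, 0],
    [5, -24, 0],
    [5.1, -28, 0],
    [5.1, -32, 0],
  ],
  angular=[
    [0, 0, 0],
    [0, 0, 0],
    [0, 0, 0],
    [0, 0, 0],
    [0, 0, 0],
    [0, 0, 0],
    [0, 0, 0],
    [0, 0, 0],
  ],
  grip=[1, 1, 1, 1, 1, 1, 1, 1],
)

```text
t: 2.1
position: [0.5488, -0.2601, 0.3299]
eef_rot: [-0.0, 0.632, 0.775, -0.0]
force: [0.3, 0.0, 0.6]
grip_width: 0.0853
gripper_force: 0.0
```

send_rows(
  offset=[
    [-0.2, -3.5, -1],
    [-0.2, -3.5, -5],
    [-0.2, -3.5, -9],
    [-0.2, -3.5, -13],
    [-0.2, -3.5, -17],
    [-0.2, -3.5, -19],
    [-0.2, -3.5, -19],
    [-0.2, -3.5, -19],
  ],
  angular=[
    [0, 0, 0],
    [0, 0, 0],
    [0, 0, 0],
    [0, 0, 0],
    [0, 0, 0],
    [0, 0, 0],
    [0, 0, 0],
    [0, 0, 0],
  ],
  grip=[1, 1, 1, 1, 1, 1, 1, 1],
)

```text
t: 2.77
position: [0.5469, -0.2932, 0.1403]
eef_rot: [-0.001, 0.632, 0.775, -0.0]
force: [0.1, -0.9, 1.5]
grip_width: 0.0858
gripper_force: 0.0
```

send_rows(
  offset=[
    [0.8, -1.2, 0],
    [0.8, -1.2, 0],
    [0.8, -1.2, -2],
    [0.8, -1.2, -2],
  ],
  angular=[
    [0, 0, 0],
    [0, 0, 0],
    [0, 0, 0],
    [0, 0, 0],
  ],
  grip=[1, 1, 1, 1],
)

```text
t: 3.1
position: [0.5547, -0.3048, 0.1196]
eef_rot: [-0.001, 0.632, 0.775, -0.0]
force: [-1.0, -0.3, -0.2]
grip_width: 0.0854
gripper_force: 0.0
```

Descend and grip.

send_rows(
  offset=[
    [0, 0, -2.5],
    [0, 0, -5],
    [0, 0, -7],
    [0, 0, -7.4],
    [0, 0, -7.4],
    [0, 0, -7.4],
  ],
  angular=[
    [0, 0, 0],
    [0, 0, 0],
    [0, 0, 0],
    [0, 0, 0],
    [0, 0, 0],
    [0, 0, 0],
  ],
  grip=[1, 1, 1, 1, 1, 1],
  squeeze=25,
)

```text
t: 3.6
position: [0.5557, -0.3055, 0.0481]
eef_rot: [0.001, 0.632, 0.775, 0.0]
force: [0.2, 0.4, -0.3]
grip_width: 0.0855
gripper_force: 0.0
```

send_rows(
  offset=[
    [0, 0, 0],
    [0, 0, 0],
    [0, 0, 0],
    [0, 0, 0],
    [0, 0, 0],
    [0, 0, 0],
    [0, 0, 0],
    [0, 0, 0],
  ],
  angular=[
    [0, 0, 0],
    [0, 0, 0],
    [0, 0, 0],
    [0, 0, 0],
    [0, 0, 0],
    [0, 0, 0],
    [0, 0, 0],
    [0, 0, 0],
  ],
  grip=[0.2, 0, -0.2, -0.4, -0.4, -0.4, -0.4, -0.4],
  squeeze=25,
)

```text
t: 4.27
position: [0.5554, -0.3054, 0.0475]
eef_rot: [0.001, 0.632, 0.775, 0.0]
force: [-2.0, 0.4, 11.3]
grip_width: 0.0571
gripper_force: 24.6
```

send_rows(
  offset=[
    [0, 0, 1],
    [0, 0, 3],
    [0, 0, 5],
    [-1, 3, 6],
    [-2.2, 6, 6],
    [-3.3, 9, 6],
    [-4.4, 12, 6],
    [-5.5, 15, 6],
  ],
  angular=[
    [0, 0, 0],
    [0, 0, 0],
    [0, 0, 0],
    [0, 0, 0],
    [0, 0, 0],
    [0, 0, 0],
    [0, 0, 0],
    [0, 0, 0],
  ],
  grip=[-0.4, -0.4, -0.4, -0.4, -0.4, -0.4, -0.4, -0.4],
)

```text
t: 4.93
position: [0.4995, -0.1539, 0.1073]
eef_rot: [0.0, 0.632, 0.775, 0.0]
force: [0.5, -0.0, -2.4]
grip_width: 0.0566
gripper_force: 28.0
```

send_rows(
  offset=[
    [-0.5, 2, 0],
    [-1.1, 3.4, 0],
    [-1.1, 3.4, 0],
    [-1.1, 3.4, -1],
    [-1.1, 3.4, -2],
    [-1.1, 3.4, -2],
    [-1.1, 3.4, -2],
  ],
  angular=[
    [0, 0, 0],
    [0, 0, 0],
    [0, 0, 0],
    [0, 0, 0],
    [0, 0, 0],
    [0, 0, 0],
    [0, 0, 0],
  ],
  grip=[-0.4, -0.4, -0.4, -0.4, -0.4, -0.4, -0.4],
)

```text
t: 5.52
position: [0.4888, -0.1218, 0.0855]
eef_rot: [-0.001, 0.633, 0.774, -0.0]
force: [0.3, -0.2, -2.2]
grip_width: 0.0566
gripper_force: 28.0
```

```bash
python3 - <<'E'
from h import *
for n in('side','top'):
    p,d=eyes.read_camera(n);cv2.imwrite(f'pics/{n}1.png',p[...,::-1]);np.savez(f'{n}1.npz',p=p,d=d)
    if n=='side': cv2.imwrite('pics/side1c.png',cv2.resize(p[180:340,190:400,::-1],None,fx=3.5,fy=3.5))
s=status.observe();print(s['position'],s['eef_rot'],s['force'])
E
```

```text
[ 0.48903922 -0.12167559  0.08616166] [-8.41191789e-05  6.32501413e-01  7.74559188e-01 -1.39399146e-04] [ 1.0848073  -0.02349064 -2.26912136]
```

View pics/side1c.png

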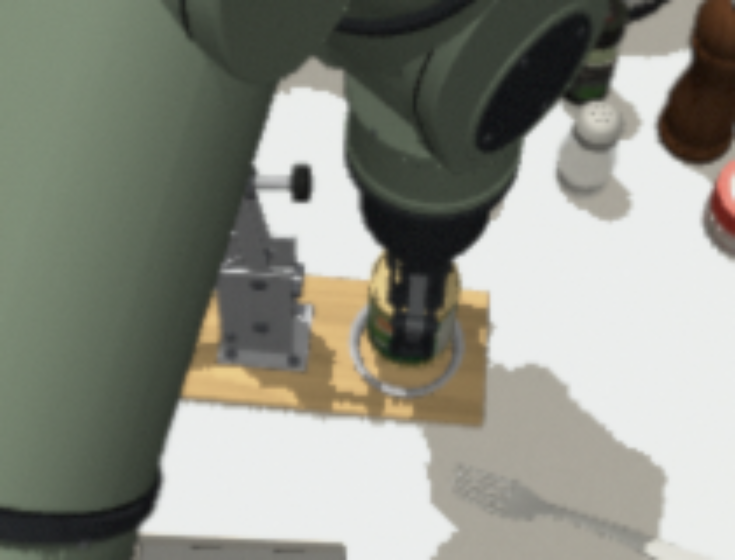

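The crop shows the tin held just above the seat ring, which is centred near (405,350) in the crop. The arm's link passes in front of the clamp without touching it, and the spindle at (300,182) is clear of the gripper. Lowering gently.

send_rows(
  offset=[
    [0, 0.05, -1],
    [0, 0.05, -1.6],
    [0, 0.05, -2],
    [0, 0.05, -2.3],
    [0, 0.05, -2.5],
    [0, 0.05, -2.5],
  ],
  angular=[
    [0, 0, 0],
    [0, 0, 0],
    [0, 0, 0],
    [0, 0, 0],
    [0, 0, 0],
    [0, 0, 0],
  ],
  grip=[-0.4, -0.4, -0.4, -0.4, -0.4, -0.4],
)

```text
t: 6.12
position: [0.4889, -0.1207, 0.0609]
eef_rot: [-0.0, 0.632, 0.775, -0.0]
force: [-0.3, -0.7, -1.9]
grip_width: 0.0568
gripper_force: 28.0
```

send_rows(
  offset=[
    [0, 0, -0.1],
    [0, 0, -0.2],
    [0, 0, -0.3],
    [0, 0, -0.3],
  ],
  angular=[
    [0, 0, 0],
    [0, 0, 0],
    [0, 0, 0],
    [0, 0, 0],
  ],
  grip=[-0.4, -0.4, -0.4, -0.4],
)

```text
t: 6.45
position: [0.489, -0.1206, 0.0582]
eef_rot: [-0.0, 0.632, 0.775, -0.0]
force: [-0.4, -0.1, -1.9]
grip_width: 0.0565
gripper_force: 28.0
```

send_rows(
  offset=[
    [0, 0, -0.1],
    [0, 0, -0.15],
    [0, 0, -0.15],
  ],
  angular=[
    [0, 0, 0],
    [0, 0, 0],
    [0, 0, 0],
  ],
  grip=[-0.4, -0.4, -0.4],
)

```text
t: 6.7
position: [0.4891, -0.1206, 0.0575]
eef_rot: [0.0, 0.632, 0.775, 0.0]
force: [-3.1, 1.2, 18.9]
grip_width: 0.0569
gripper_force: 30.0
```

send_rows(
  offset=[
    [0, 0, 0.1],
    [0, 0, 0.1],
    [0, 0, 0.1],
    [0, 0, 0.1],
    [0, 0, 0.1],
    [0, 0, 0.1],
    [0, 0, 0.1],
    [0, 0, 0.1],
  ],
  angular=[
    [0, 0, 0],
    [0, 0, 0],
    [0, 0, 0],
    [0, 0, 0],
    [0, 0, 0],
    [0, 0, 0],
    [0, 0, 0],
    [0, 0, 0],
  ],
  grip=[0.4, 0.5, 0.6, 0.8, 1, 1, 1, 1],
)

```text
t: 7.37
position: [0.489, -0.1207, 0.0577]
eef_rot: [-0.0, 0.632, 0.775, -0.0]
force: [-0.1, 0.0, -0.5]
grip_width: 0.0856
gripper_force: 0.0
```

send_rows(
  offset=[
    [0, 0, 2],
    [0, 0, 5],
    [0, 0, 9],
    [0, 0, 13],
    [0, 0, 17],
    [0, 0, 21],
    [0, 0, 25],
    [0, 0, 25],
  ],
  angular=[
    [0, 0, 0],
    [0, 0, 0],
    [0, 0, 0],
    [0, 0, 0],
    [0, 0, 0],
    [0, 0, 0],
    [0, 0, 0],
    [0, 0, 0],
  ],
  grip=[1, 1, 1, 1, 1, 1, 1, 1],
)

```text
t: 8.03
position: [0.4903, -0.1214, 0.3141]
eef_rot: [0.004, 0.632, 0.775, 0.002]
force: [0.6, -0.6, 0.5]
grip_width: 0.0851
gripper_force: 0.0
```

```bash
python3 - <<'E'
from h import *
d0=np.array([-.197,.980])
for n in('top','side'):
    p,d=eyes.read_camera(n);cv2.imwrite(f'pics/{n}2.png',p[...,::-1])
    if n=='side': cv2.imwrite('pics/side2c.png',cv2.resize(p[180:340,190:400,::-1],None,fx=3.5,fy=3.5))
    z0=np.load(n+'0.npz')
    for tag,dd in (('old',z0['d']),('new',d)):
        P=cloud(n,dd);P[dd==0]=99
        c=np.array([.490,-.1215]) if n=='top' else np.array([.488,-.1208])
        T=P[...,:2]-c;sy=T@d0;sx=T@np.array([d0[1],-d0[0]]);Z=P[...,2]
        k=(abs(sx)<.04)&(abs(sy)<.045)&(Z>.066)&(Z<.095)
        if tag=='new' and k.sum()>50: q=np.c_[sx[k],sy[k],Z[k]];print(n,'tin in stand',k.sum(),cv2.minEnclosingCircle(q[:,:2].astype(np.float32)),np.median(q[:,2]),[np.median(q[abs(q[:,0]-a)<.01][:,2]).round(4) for a in(-.02,0,.02)])
        if tag=='old':
          for lo in np.arange(.13,.24,.015):
            k=(abs(sx)<.04)&(Z>lo)&(Z<lo+.015)&(sy>.03)&(sy<.16-.03*(lo<.16))
            if k.sum():print(n,tag,'z',lo.round(3),k.sum(),'sy',sy[k].min().round(3),sy[k].max().round(3),'sx',sx[k].min().round(3),sx[k].max().round(3))
        k=(abs(sx)<.03)&(sy>.15)&(sy<.185)&(Z>.05)&(Z<.17)
        if k.sum()>20: print(n,tag,'grip',k.sum(),sx[k].mean().round(4),np.polyfit(sy[k]-.095,Z[k]-.055,1).round(3))
E
```

```text
top old z 0.13 4 sy 0.089 0.1 sx -0.012 -0.009
top old z 0.145 2 sy 0.094 0.103 sx -0.01 0.009
top old z 0.16 3 sy 0.095 0.108 sx -0.01 -0.009
top old z 0.175 3 sy 0.097 0.104 sx -0.01 0.007
top old z 0.19 7 sy 0.096 0.114 sx -0.01 0.007
top old z 0.205 101 sy 0.064 0.121 sx -0.01 0.011
top old z 0.22 34 sy 0.066 0.114 sx -0.009 0.01
top old grip 92 -0.0002 [0.85 0.01]
top new grip 91 -0.0002 [0.827 0.012]
side old z 0.13 35 sy 0.092 0.105 sx -0.011 0.01
side old z 0.145 33 sy 0.094 0.107 sx -0.011 0.009
side old z 0.16 34 sy 0.096 0.108 sx -0.01 0.01
side old z 0.175 33 sy 0.098 0.112 sx -0.01 0.009
side old z 0.19 29 sy 0.099 0.117 sx -0.011 0.009
side old z 0.205 192 sy 0.065 0.122 sx -0.011 0.01
side old z 0.22 37 sy 0.066 0.1 sx -0.009 0.008
side old grip 154 -0.0031 [0.847 0.006]
side tin in stand 527 ((0.0007144099799916148, 0.00043922325130552053), 0.029672697186470032) 0.07822906608453736 [np.float64(0.0778), np.float64(0.0782), np.float64(0.0785)]
side new grip 156 -0.0028 [0.846 0.006]
```

View pics/side2c.png

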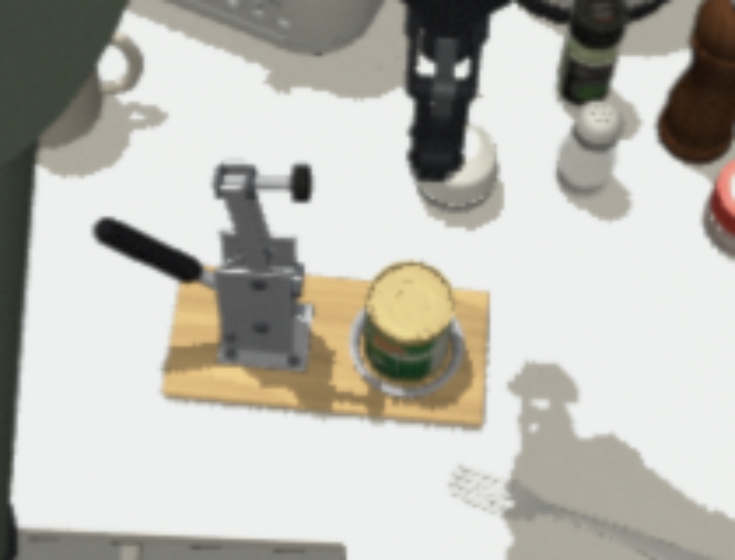

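The tin stands upright in the seat, with its lid at (410,305) in the crop. The lever is still up, its grip running from (105,230) to (195,268), and the hold-down arm is upright. Next: shut the gripper and go above the lever with a slight tilt.

send_rows(
  offset=[
    [-0.5, 2.5, 0],
    [-1, 5, 0],
    [-1.6, 8, 0],
    [-2.2, 11, 0],
    [-2.8, 14, 0],
    [-3.4, 16.3, 0],
    [-3.4, 16.3, 0],
    [-3.4, 16.3, 0],
  ],
  angular=[
    [0, 0, 0],
    [0, 0, 0],
    [-0.08, -0.016, 0],
    [-0.16, -0.032, 0],
    [-0.24, -0.048, 0],
    [-0.343, -0.069, 0],
    [-0.343, -0.069, 0],
    [-0.343, -0.069, 0],
  ],
  grip=[0.5, 0, -0.5, -1, -1, -1, -1, -1],
)

```text
t: 8.8
position: [0.4542, 0.0453, 0.3064]
eef_rot: [0.135, 0.621, 0.764, -0.112]
force: [-0.0, 0.6, -0.6]
grip_width: -0.0
gripper_force: 0.0
```

send_rows(
  offset=[
    [0.2, -0.5, -3],
    [0.2, -0.5, -6],
    [0.2, -0.5, -9],
    [0.2, -0.5, -11.5],
    [0.2, -0.5, -13],
    [0.2, -0.5, -13.8],
    [0.2, -0.5, -14],
    [0.2, -0.5, -14],
  ],
  angular=[
    [0, 0, 0],
    [0, 0, 0],
    [0, 0, 0],
    [0, 0, 0],
    [0, 0, 0],
    [0, 0, 0],
    [0, 0, 0],
    [0, 0, 0],
  ],
  grip=[-1, -1, -1, -1, -1, -1, -1, -1],
)

```text
t: 9.47
position: [0.4569, 0.0372, 0.1676]
eef_rot: [0.134, 0.623, 0.763, -0.111]
force: [-0.5, -0.3, 0.9]
grip_width: 0.0003
gripper_force: 0.0
```

```bash
python3 - <<'E'
from h import *
p,d=eyes.read_camera('side');cv2.imwrite('pics/side3c.png',cv2.resize(p[180:340,190:400,::-1],None,fx=3.5,fy=3.5))
s=status.observe();print(s['position'],s['force'])
E
```

```text
[0.4571287  0.03725667 0.16813119] [-0.60998321  0.82735605 -0.64177569]
```

View pics/side3c.png

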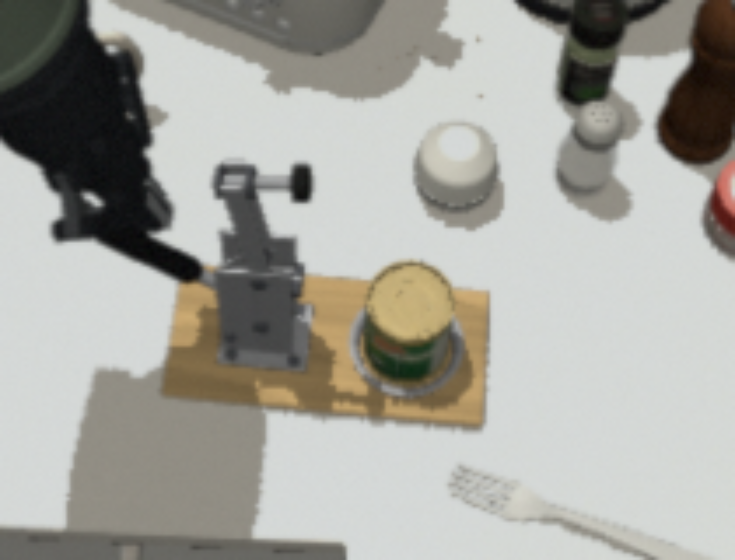

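```bash
python3 - <<'E'
from h import *
d0=np.array([-.197,.980])
n='side';p,d=eyes.read_camera(n);P=cloud(n,d);P[d==0]=99
T=P[...,:2]-np.array([.488,-.1208]);sy=T@d0;sx=T@np.array([d0[1],-d0[0]]);Z=P[...,2]+.001
for lo in np.arange(.11,.26,.01):
    k=(abs(sx)<.1)&(sy>.125)&(sy<.29)&(Z>lo)&(Z<lo+.01)
    if k.sum():print(lo.round(2),k.sum(),'sx',np.percentile(sx[k],[0,25,50,75,100]).round(3),'sy',np.percentile(sy[k],[0,25,50,75,100]).round(3))
cv2.imwrite('pics/z3.png',cv2.resize(p[185:260,190:260,::-1],None,fx=8,fy=8,interpolation=cv2.INTER_CUBIC))
E
```

```text
0.11 60 sx [-0.009 -0.007 -0.004  0.001  0.007] sy [0.146 0.153 0.157 0.161 0.179]
0.12 49 sx [-0.009 -0.007 -0.004 -0.001  0.007] sy [0.16  0.165 0.169 0.173 0.186]
0.13 48 sx [-0.009 -0.007 -0.004 -0.001  0.005] sy [0.171 0.177 0.181 0.185 0.196]
0.14 7 sx [-0.008 -0.007 -0.005 -0.005 -0.002] sy [0.183 0.185 0.187 0.188 0.191]
0.15 2 sx [-0.01  -0.009 -0.008 -0.007 -0.006] sy [0.153 0.156 0.159 0.162 0.165]
0.16 29 sx [-0.013 -0.011 -0.006 -0.003  0.014] sy [0.149 0.15  0.154 0.16  0.17 ]
0.17 39 sx [-0.014 -0.012 -0.006 -0.     0.012] sy [0.151 0.153 0.156 0.158 0.168]
0.18 36 sx [-0.013 -0.009 -0.005  0.002  0.015] sy [0.155 0.157 0.159 0.161 0.165]
0.19 24 sx [-0.014 -0.011 -0.     0.005  0.009] sy [0.158 0.16  0.161 0.163 0.165]
0.2 106 sx [-0.034 -0.016 -0.012  0.004  0.035] sy [0.16  0.163 0.165 0.177 0.191]
0.21 74 sx [-0.042 -0.021 -0.006  0.028  0.044] sy [0.162 0.166 0.168 0.169 0.192]
0.22 102 sx [-0.051 -0.015  0.006  0.035  0.052] sy [0.164 0.167 0.17  0.172 0.18 ]
0.23 152 sx [-0.061 -0.045 -0.012  0.016  0.06 ] sy [0.167 0.171 0.175 0.179 0.201]
0.24 200 sx [-0.061 -0.053 -0.04   0.005  0.061] sy [0.17  0.177 0.18  0.186 0.2  ]
0.25 129 sx [-0.047 -0.039 -0.023 -0.012  0.021] sy [0.171 0.175 0.182 0.19  0.203]
0.26 89 sx [-0.041 -0.037 -0.034 -0.023 -0.01 ] sy [0.175 0.185 0.187 0.196 0.21 ]
```

View pics/z3.png

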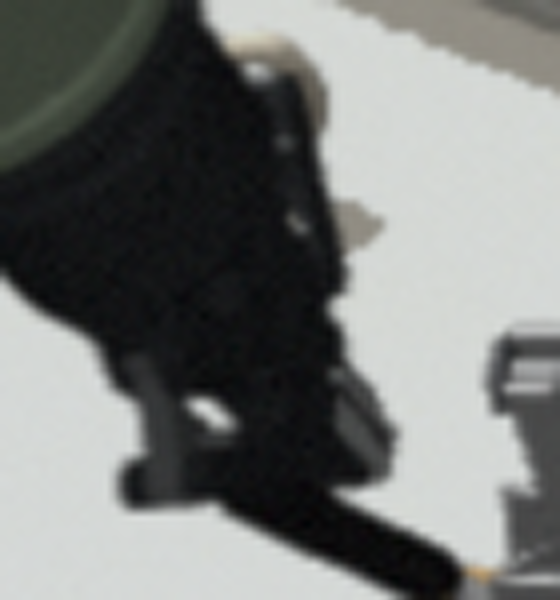

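The zoom shows the shut fingertips just above the black grip, around (260,480), centred across it. Depth puts the tips at stand x ≈ 0 and z ≈ 0.15. Pushing gently along the lever's arc.

send_rows(
  offset=[
    [-0.06, 0.29, -1.5],
    [-0.06, 0.29, -2.0],
    [-0.12, 0.59, -2.4],
    [-0.18, 0.88, -2.8],
    [-0.24, 1.18, -3.2],
    [-0.28, 1.37, -3.5],
    [-0.32, 1.57, -3.8],
    [-0.35, 1.76, -4.1],
  ],
  angular=[
    [0, 0, 0],
    [0, 0, 0],
    [0, 0, 0],
    [0, 0, 0],
    [0, 0, 0],
    [0, 0, 0],
    [0, 0, 0],
    [0, 0, 0],
  ],
  grip=[-1, -1, -1, -1, -1, -1, -1, -1],
)

```text
t: 10.23
position: [0.4536, 0.0552, 0.1266]
eef_rot: [0.134, 0.623, 0.763, -0.11]
force: [-0.6, -0.3, 2.2]
grip_width: -0.0001
gripper_force: 0.8
```

send_rows(
  offset=[
    [-0.04, 0.2, -0.4],
    [-0.08, 0.4, -0.8],
    [-0.12, 0.6, -1.2],
    [-0.16, 0.75, -1.6],
    [-0.18, 0.9, -1.9],
    [-0.2, 1.0, -2.2],
    [-0.22, 1.1, -2.5],
    [-0.22, 1.1, -2.5],
  ],
  angular=[
    [0, 0, 0],
    [0, 0, 0],
    [0, 0, 0],
    [0, 0, 0],
    [0, 0, 0],
    [0, 0, 0],
    [0, 0, 0],
    [0, 0, 0],
  ],
  grip=[-1, -1, -1, -1, -1, -1, -1, -1],
)

```text
t: 10.9
position: [0.4512, 0.0661, 0.1012]
eef_rot: [0.134, 0.622, 0.763, -0.111]
force: [-0.3, -0.4, -0.1]
grip_width: 0.0001
gripper_force: 0.0
```

send_rows(
  offset=[
    [-0.02, 0.1, -0.3],
    [-0.03, 0.15, -0.6],
    [-0.05, 0.25, -0.9],
    [-0.05, 0.25, -1.2],
    [-0.05, 0.25, -1.4],
    [-0.05, 0.25, -1.4],
  ],
  angular=[
    [0, 0, 0],
    [0, 0, 0],
    [0, 0, 0],
    [0, 0, 0],
    [0, 0, 0],
    [0, 0, 0],
  ],
  grip=[-1, -1, -1, -1, -1, -1],
)

```text
t: 11.4
position: [0.4508, 0.0685, 0.0874]
eef_rot: [0.134, 0.622, 0.763, -0.111]
force: [0.0, 0.5, 0.8]
grip_width: 0.0001
gripper_force: 0.3
```

send_rows(
  offset=[
    [0, 0, -0.2],
    [0, 0, -0.4],
    [0, 0, -0.6],
    [0, 0, -0.7],
    [0, 0, -0.7],
  ],
  angular=[
    [0, 0, 0],
    [0, 0, 0],
    [0, 0, 0],
    [0, 0, 0],
    [0, 0, 0],
  ],
  grip=[-1, -1, -1, -1, -1],
)

```text
t: 11.82
position: [0.4509, 0.0686, 0.0806]
eef_rot: [0.134, 0.623, 0.763, -0.11]
force: [-0.7, 3.7, 6.0]
grip_width: 0.0
gripper_force: 2.9
```

send_rows(
  offset=[
    [0, 0, -0.1],
    [0, 0, -0.2],
    [0, 0, -0.3],
    [0, 0, -0.3],
  ],
  angular=[
    [0, 0, 0],
    [0, 0, 0],
    [0, 0, 0],
    [0, 0, 0],
  ],
  grip=[-1, -1, -1, -1],
)

```text
t: 12.15
position: [0.4509, 0.0688, 0.0777]
eef_rot: [0.134, 0.622, 0.763, -0.11]
force: [-1.0, 5.0, 6.3]
grip_width: -0.0003
gripper_force: 3.4
```

send_rows(
  offset=[
    [0, 0, -0.1],
    [0, 0, -0.2],
    [0, 0, -0.3],
    [0, 0, -0.3],
  ],
  angular=[
    [0, 0, 0],
    [0, 0, 0],
    [0, 0, 0],
    [0, 0, 0],
  ],
  grip=[-1, -1, -1, -1],
)

```text
t: 12.48
position: [0.4509, 0.0688, 0.0747]
eef_rot: [0.134, 0.622, 0.763, -0.11]
force: [-1.0, 4.0, 5.8]
grip_width: 0.0002
gripper_force: 2.8
```

send_rows(
  offset=[
    [0, 0, -0.1],
    [0, 0, -0.2],
    [0, 0, -0.2],
  ],
  angular=[
    [0, 0, 0],
    [0, 0, 0],
    [0, 0, 0],
  ],
  grip=[-1, -1, -1],
)

```text
t: 12.73
position: [0.4509, 0.0688, 0.0726]
eef_rot: [0.134, 0.622, 0.763, -0.11]
force: [-0.2, 4.0, 4.7]
grip_width: 0.0002
gripper_force: 2.5
```

send_rows(
  offset=[
    [0, 0, -0.1],
    [0, 0, -0.15],
    [0, 0, -0.15],
  ],
  angular=[
    [0, 0, 0],
    [0, 0, 0],
    [0, 0, 0],
  ],
  grip=[-1, -1, -1],
)

```text
t: 12.98
position: [0.4509, 0.0686, 0.0712]
eef_rot: [0.134, 0.623, 0.763, -0.11]
force: [-1.7, 2.9, 4.0]
grip_width: -0.0001
gripper_force: 2.0
```

send_rows(
  offset=[
    [0, 0, -0.1],
    [0, 0, -0.1],
    [0, 0, -0.1],
  ],
  angular=[
    [0, 0, 0],
    [0, 0, 0],
    [0, 0, 0],
  ],
  grip=[-1, -1, -1],
)

```text
t: 13.23
position: [0.4508, 0.0684, 0.0702]
eef_rot: [0.134, 0.623, 0.763, -0.111]
force: [-0.0, 2.1, 3.2]
grip_width: 0.0004
gripper_force: 1.4
```

send_rows(
  offset=[
    [0, 0, -0.1],
    [0, 0, -0.15],
    [0, 0, -0.15],
  ],
  angular=[
    [0, 0, 0],
    [0, 0, 0],
    [0, 0, 0],
  ],
  grip=[-1, -1, -1],
)

```text
t: 13.48
position: [0.4508, 0.0684, 0.0686]
eef_rot: [0.134, 0.623, 0.763, -0.111]
force: [0.1, 2.5, 1.6]
grip_width: -0.0004
gripper_force: 1.1
```

send_rows(
  offset=[
    [0, 0, -0.1],
    [0, 0, -0.1],
    [0, 0, -0.1],
  ],
  angular=[
    [0, 0, 0],
    [0, 0, 0],
    [0, 0, 0],
  ],
  grip=[-1, -1, -1],
)

```text
t: 13.73
position: [0.4508, 0.0683, 0.0677]
eef_rot: [0.134, 0.623, 0.763, -0.111]
force: [0.6, 1.1, 0.4]
grip_width: 0.0001
gripper_force: 0.5
```

send_rows(
  offset=[
    [0, 0, -0.1],
    [0, 0, -0.1],
    [0, 0, -0.1],
  ],
  angular=[
    [0, 0, 0],
    [0, 0, 0],
    [0, 0, 0],
  ],
  grip=[-1, -1, -1],
)

```text
t: 13.98
position: [0.4508, 0.0684, 0.0667]
eef_rot: [0.134, 0.623, 0.763, -0.111]
force: [0.8, -0.2, 1.1]
grip_width: 0.0002
gripper_force: 0.2
```

send_rows(
  offset=[
    [0, 0, -0.1],
    [0, 0, -0.15],
    [0, 0, -0.15],
    [0, 0, -0.15],
  ],
  angular=[
    [0, 0, 0],
    [0, 0, 0],
    [0, 0, 0],
    [0, 0, 0],
  ],
  grip=[-1, -1, -1, -1],
)

```text
t: 14.32
position: [0.4508, 0.0684, 0.0652]
eef_rot: [0.134, 0.623, 0.763, -0.111]
force: [0.1, -0.3, -0.0]
grip_width: 0.0
gripper_force: 0.0
```

send_rows(
  offset=[
    [0, 0, -0.1],
    [0, 0, -0.1],
    [0, 0, -0.1],
  ],
  angular=[
    [0, 0, 0],
    [0, 0, 0],
    [0, 0, 0],
  ],
  grip=[-1, -1, -1],
)

```text
t: 14.57
position: [0.451, 0.0683, 0.0644]
eef_rot: [0.135, 0.623, 0.763, -0.11]
force: [0.5, 0.3, 6.8]
grip_width: 0.0001
gripper_force: 3.7
```

Force fell to zero past dead centre, then rose sharply: the lever is against its stop. Backing off and checking.

send_rows(
  offset=[
    [0, 0, 1],
    [0, 0, 3],
    [0, 0, 6],
    [0, 1, 10],
    [0, 3, 14],
    [0, 6, 17],
    [0, 9, 18],
    [0, 12, 18],
  ],
  angular=[
    [0, 0, 0],
    [0, 0, 0],
    [0, 0, 0],
    [0, 0, 0],
    [0, 0, 0],
    [0, 0, 0],
    [0, 0, 0],
    [0, 0, 0],
  ],
  grip=[-1, -1, -1, -1, -1, -1, -1, -1],
)

```text
t: 15.23
position: [0.4511, 0.1904, 0.2479]
eef_rot: [0.135, 0.623, 0.763, -0.108]
force: [-0.4, 0.2, -0.5]
grip_width: 0.0003
gripper_force: 0.0
```

send_rows(
  offset=[
    [0, 0, 0],
    [0, 0, 0],
    [0, 0, 0],
    [0, 0, 0],
  ],
  angular=[
    [0, 0, 0],
    [0, 0, 0],
    [0, 0, 0],
    [0, 0, 0],
  ],
  grip=[-1, -1, -1, -1],
)

```text
t: 15.57
position: [0.4508, 0.1875, 0.2445]
eef_rot: [0.134, 0.623, 0.763, -0.111]
force: [0.4, 1.2, 0.0]
grip_width: 0.0002
gripper_force: 0.0
```

```bash
python3 - <<'E'
from h import *
d0=np.array([-.197,.980])
n='side';p,d=eyes.read_camera(n);cv2.imwrite('pics/side4c.png',cv2.resize(p[180:340,190:400,::-1],None,fx=3.5,fy=3.5))
P=cloud(n,d);P[d==0]=99
T=P[...,:2]-np.array([.488,-.1208]);sy=T@d0;sx=T@np.array([d0[1],-d0[0]]);Z=P[...,2]+.001
k=(abs(sx)<.03)&(sy>.17)&(sy<.215)&(Z>.02)&(Z<.09)
print('grip',k.sum(),np.polyfit(sy[k]-.095,Z[k]-.055,1))
k=(abs(sx)<.03)&(sy>.02)&(sy<.09)&(Z>.1)&(Z<.2)
print('arm',k.sum(),np.polyfit(sy[k],Z[k],1) if k.sum()>10 else '')
E
```

```text
grip 151 [-0.15160703  0.00720603]
arm 296 [-0.06958578  0.12418759]
```

View pics/side4c.png

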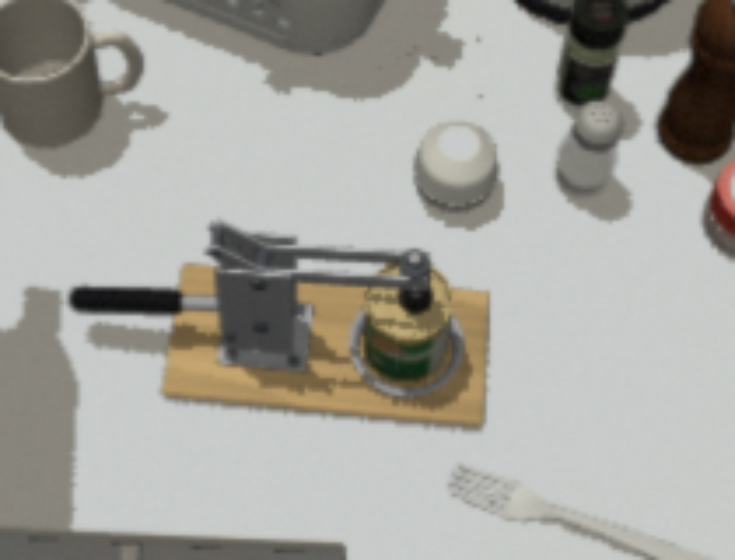

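The lever now lies flat, its grip running from (75,298) to (180,300) at an angle of about -0.15 rad. The spindle at (415,293) presses on the seated tin, and nothing touches the robot. Handing in.

```bash
python3 -c "
from rig import workorder;print(workorder.finish_job())"
```

```text
the job is handed in; nothing more can be done
None
```

The tin stands upright in the seat, the clamp is locked at its stop with the spindle pressing on the tin, and the job is handed in; the judge's verdict was not shown.

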